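# Reset a tripped breaker sunk in a power box

### The job

One of the three breakers on the power box has tripped: its button has popped up higher than the other two at the bottom of its well. Switch the box off at its main rocker (near end fully down), then reach a fingertip into that well and press the popped button fully home, then switch the box back on (far end of the rocker fully down). Only press; do not press on the other two breakers, and leave the tools lying round the box where they are.

Things in the scene. Friction and masses are not known exactly. Their poses are not given: they have to be found in the camera images.
- power_box: Grey battery power box, fixed, 112 mm deep (x), 292 mm long (y), 66 mm high; end handles reach 162 mm from its middle. Origin: centre of its underside on the bench; x to its back (away from the robot), y to its left, z up. Three wells in a row at y = -15, 45, 105 mm (x = 0), rims 67.5 mm above the bench; main rocker at x = 0, y = -95 mm.
- rocker (a joint): Angle of the main rocker, rad: 0 = ON (far end fully down), 0.40 = OFF (near end fully down). Axis level, along the box's y, 62 mm above the bench. Black, 36 mm wide (y), 60 mm long (x), top a shallow V of two flats: the one fully down is level, 72 mm above the bench; the other rises outward at 0.40 rad to 83 mm. No spring: stays where left.
- rocker_near_pad (a point): Point on the rocker's near flat (robot's side), 20 mm from the valley of the V: press straight down here, with about 2 N, for OFF. Moves with the rocker. The bezel round the rocker is 69 mm high.
- rocker_far_pad (a point): Point on the rocker's far flat, 20 mm from the valley of the V: press straight down here, with about 2 N, for ON. Moves with the rocker.
- breaker_p: Fixed breaker module of the power box: grey block 73 x 58.5 x 50 mm with a round well in its top, 48 mm wide, 32 mm deep. Origin: centre of its underside, below the well's middle; rim 50 mm above it, well floor 18 mm. Axes as the power box's. The three modules look alike, side by side in any order. This is the one that has tripped.
- breaker_p_button (a joint): Travel of the button at the bottom of breaker_p's well, in m: 0 = tripped (popped up, its face 12 mm below the rim of the well), 0.008 = fully home (face 20 mm below the rim). Straight down moves it; it resists with about 2.5 N all the way, has no return spring and stays where it is left.
- breaker_p_face (a point): Middle of the flat round face, 26 mm across, of breaker_p's black button; moves with the button.
- breaker_q: Fixed breaker module of the power box: grey block 73 x 58.5 x 50 mm with a round well in its top, 48 mm wide, 32 mm deep. Origin: centre of its underside, below the well's middle; rim 50 mm above it, well floor 18 mm. Axes as the power box's. The three modules look alike, side by side in any order. Its button is home.
- breaker_q_button (a joint): Travel of the button at the bottom of breaker_q's well, in m: 0 = tripped (popped up, its face 12 mm below the rim of the well), 0.008 = fully home (face 20 mm below the rim). Straight down moves it; it resists with about 2.5 N all the way, has no return spring and stays where it is left.
- breaker_q_face (a point): Middle of the flat round face, 26 mm across, of breaker_q's black button; moves with the button.
- breaker_r: Fixed breaker module of the power box: grey block 73 x 58.5 x 50 mm with a round well in its top, 48 mm wide, 32 mm deep. Origin: centre of its underside, below the well's middle; rim 50 mm above it, well floor 18 mm. Axes as the power box's. The three modules look alike, side by side in any order. Its button is home.
- breaker_r_button (a joint): Travel of the button at the bottom of breaker_r's well, in m: 0 = tripped (popped up, its face 12 mm below the rim of the well), 0.008 = fully home (face 20 mm below the rim). Straight down moves it; it resists with about 2.5 N all the way, has no return spring and stays where it is left.
- breaker_r_face (a point): Middle of the flat round face, 26 mm across, of breaker_r's black button; moves with the button.
- tape_measure: Green pocket tape measure, 32 x 70 x 54 mm, standing behind the power box. A loose bystander.
- hex_key: L-shaped black hex key, 22 x 75 x 5 mm, lying in front of the power box. A loose bystander.
- flush_cutters: Small black-handled cutters, 44 x 123 x 11 mm, lying on the green mat to the left of the power box. A loose bystander.
- sanding_stick: Black sanding stick, 18 x 130 x 10 mm, lying off the power box's right end. A loose bystander.
- bench_brush: Bench brush with a wooden handle, 87 x 364 x 45 mm, on the green mat at the left. A loose bystander.

How it is judged:
By the outcome, as a careful person would: the job done as asked, in the order asked, and still so for the second after the job is handed in, with the robot touching nothing.
It also fails if it takes over 42 s, if anything falls off the work surface, if the arm or the gripper's body presses on something with over 40 N, if the wrist force passes 120 N, or if a joint passes its speed limit or range.

### The arm

A 6-joint arm with a two-finger parallel gripper is mounted at the origin on a cart in front of the work surface, level with it; the furniture and walls round the work are solid. World frame = base frame: x ahead of the robot, y to its left, z up, the work surface at z = 0. Lengths are in m, angles in degrees, forces in N, time in s.
With the tool pointing down it reaches from about 0.35 to 0.875 m from the base axis. Payload 4.2 kg.
Tool frame: the origin (TCP) lies midway between the tips of the shut fingers; the grasp point (between the pads) lies 19 mm behind it; z points along the fingers, y is the line along which they close (so a half turn about z gives the same grasp; the last joint's range is limited). The gripper opens to 87 mm and grips with 3 to 60 N. Pads are 19 mm wide; open, the fingers measure 117 mm over their backs; the gripper's body (75 mm by 190 mm) begins 51 mm behind the grasp point.
Start: joints at [91.822, 22.042, 0.453, 0, -68.411, -14.817], TCP at [0.141, 0.609, 0.223] pointing down, gripper open.
Joint ranges: [-179.83, 179.83], [-69.29, 118.12], [-61.27, 80.66], [-181.25, 117.63], [-171.15, -9.14], [-177.46, 177.46]. Speed limits (degrees/s): [159.86, 159.86, 180, 180, 180, 180].

### API

Orientations are given as a 3x3 rotation matrix whose columns are the frame's x, y, z axes.
In Python, from station import r, cams gives the robot as it stands.
- The arm moves only by the tool play_rows, never from a script. Its argument "commands" is text: rows parted by semicolons, each of 6 numbers parted by spaces: the shift along the world's x, y, z normalised to -1 to 1, where 1 is 30 mm, then the turn, a rotation vector about the world's x, y, z normalised to -1 to 1, where 1 is 0.15 rad. A call has 1 to 20 rows; each row shifts and turns the commanded pose from where the row before left it; what a row does not reach is not made up. A row lasts 1/10 s, in which the tool goes at most 50 mm and 8.59 degrees, less where a joint would pass 70% of its speed; a pose out of reach is approached as far as the arm can. A call with a number of a shift or a turn outside -1 to 1 is refused whole. A call with a gripper value outside its range is refused whole. "grip" is the finger opening in mm, from 0 to 87, set as the call begins (left out, the last holds). The fingers move at their own pace and stop on an object; the grip force is fixed at half the most. Time passes only in rows, so rows that do not move let the fingers close. It gives the time, the measured TCP pose, the force, the opening and the grip force at its end, in the units of the state.
- r.sense(): the state, without advancing time (a new reading comes with each control period).
- cams.capture(name): name is "scene" or "top"; returns (picture, depth): 420x560x3 uint8, blue, green, red; 420x560 float32, m along the optical axis (not along the pixel's ray), 0 where there is no reading.
- cams.camera_info(name): a dict with "mtx" (3x3 intrinsics, pixels), "R" (3x3) and "t" (3): a world point X has camera coordinates R X + t. Camera axes: x right, y down, z forward; pixel columns grow to the right and rows downward; lengths in m; the calibration is good to about 2 mm. A picture is of the moment at which its call begins. camera_info takes no time and is no camera call.
- r.finish_job(): hands the job in; it is judged then, once.
The state is a dict: "time_s": time; "joints": joint angles; "joint_velocities": joint speeds; "effort": joint torques, N m; "tcp_pos": TCP position; "ee_rot": TCP orientation; "wrist_force": force on the tool from outside, world axes, zero at the start; "moment": the same for the moment, N m; "gripper_width": opening from 0.0 (shut) to 1.0 (fully open); "gripper_force": force on a finger pad.
Only numpy, scipy, OpenCV 4.12 (cv2) and the standard library are available. Lean on these libraries where they do the work, as an engineer would, in place of code of your own. Each camera call takes 0.05 s, during which the arm holds its last target. There are 200 camera calls.

## Working session

There is one attempt and no reset: what is moved stays moved. The work goes in short steps, Python scripts to look and compute and a tool call to move; the robot and the scene stay as the last step left them, time stands still between calls to the robot, and variables do not carry over. Pictures are saved under pics/ and viewed, at most 10 in all, crops included, and the job is handed in when it is done.

Besides the shell and the picture viewer there is one more tool, called after "Call:" in YAML: its name, and indented under it one key for each argument. play_rows: Moves the arm, as the interface text tells. Scaled input: -1 to 1 covers 30 mm each way for a shift and 0.15 rad each way for a turn. Its arguments: {"type":"object","properties":{"commands":{"type":"string"},"grip":{"type":"number"}},"required":["commands"]}

```bash
mkdir -p pics; python3 - <<'E'
from station import r,cams
import cv2,numpy as np
for n in("top","scene"):
    p,d=cams.capture(n);cv2.imwrite(f"pics/{n}0.png",p);np.save(f"pics/{n}0.npy",d)
    i=cams.camera_info(n);print(n,i["mtx"],-np.array(i["R"]).T@np.array(i["t"]),i["R"])
s=r.sense();print(s["time_s"],s["tcp_pos"],s["ee_rot"],s["gripper_width"])
E
```

```text
top [[524.99081025   0.         283.08185693]
 [  0.         524.99081025 209.91515436]
 [  0.           0.           1.        ]] [-0.08144159 -0.01168296  1.12396937] [[ 0.28698752 -0.95788955 -0.0092618 ]
 [-0.79159769 -0.23169889 -0.56541022]
 [ 0.53945459  0.16959729 -0.82475784]]
scene [[387.61760069   0.         280.92932207]
 [  0.         387.61760069 206.06867964]
 [  0.           0.           1.        ]] [ 0.07180436 -0.24679528  0.72610063] [[ 0.62905998 -0.77716192  0.01740378]
 [-0.52895592 -0.44434542 -0.72302336]
 [ 0.56963951  0.44561923 -0.69060433]]
0.1 [0.14040431 0.60849639 0.22161745] [[ 9.74362044e-01 -2.24985562e-01 -3.20861292e-04]
 [-2.24985768e-01 -9.74360300e-01 -1.84649469e-03]
 [ 1.02800141e-04  1.87134356e-03 -9.99998244e-01]] 1.0001367447534018
```

View pics/top0.png

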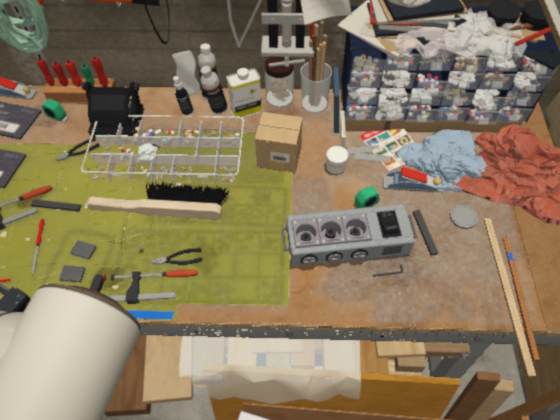

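View pics/scene0.png

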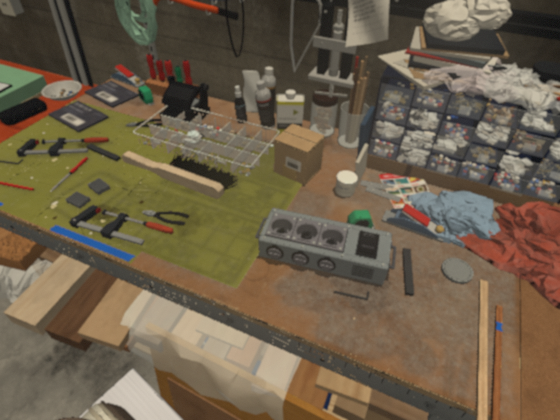

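Both views show the box: in top, at about (350,235), with wells near (306,234), (331,232), (356,230) and the rocker at (391,223); in scene, at (325,245). I'll enlarge both and use depth to measure.

```bash
cat > h.py <<'E'
import cv2,numpy as np
from station import r,cams
def cloud(n,d):
    i=cams.camera_info(n);K,R,t=map(np.array,(i["mtx"],i["R"],i["t"]))
    v,u=np.mgrid[:d.shape[0],:d.shape[1]]
    P=np.stack([(u-K[0,2])/K[0,0]*d,(v-K[1,2])/K[1,1]*d,d],-1)
    return (P-t)@R
def ray(n,uv,z):
    i=cams.camera_info(n);K,R,t=map(np.array,(i["mtx"],i["R"],i["t"]))
    q=R.T@np.linalg.solve(K,[*uv,1]);c=-R.T@t
    return c+q*(z-c[2])/q[2]
def proj(n,X):
    i=cams.camera_info(n);x=np.array(i["mtx"])@(np.array(i["R"])@X+i["t"]);return x[:2]/x[2]
E
python3 - <<'E'
from h import *
o=[]
for n,(a,b,c,e) in dict(top=(275,195,425,275),scene=(250,200,400,290)).items():
    p=cv2.imread(f"pics/{n}0.png");d=np.load(f"pics/{n}0.npy")
    im=cv2.resize(p[b:e,a:c],None,fx=3.5*4/3.5*1.0,fy=4,interpolation=cv2.INTER_CUBIC)
    im=cv2.resize(im,(525,int(525*(e-b)/(c-a)))) ;o.append(im[:290])
    P=cloud(n,d);z=P[...,2];m=np.zeros(z.shape,np.uint8);m[b:e,a:c]=1
    m&=((abs(z-.0665)<.004)&(d>0)).astype(np.uint8)
    k,l,s,_=cv2.connectedComponentsWithStats(cv2.morphologyEx(m,cv2.MORPH_CLOSE,np.ones((3,3))))
    j=1+s[1:,4].argmax();q=P[(l==j)&(m>0)]
    print(n,len(q),"z med",np.median(q[:,2]),cv2.minAreaRect((q[:,:2]*1000).astype(np.float32)), "bench z",np.median(z[280:290,330:370]))
    h=P[b:e,a:c]
    print(np.round(h[::4,::6,2]*1000).astype(int))
cv2.imwrite("pics/z1.png",np.vstack(o))
E
```

```text
top 3319 z med 0.06694868658422559 ((604.1072998046875, 38.165130615234375), (117.3904037475586, 291.9471130371094), 23.20436668395996) bench z 0.0013694052942151249
[[   0    4    2    1    3    2    3   -4    0    3   -2    0    2    3
  1124   54   53   41    0    0    1    0    4   -2    3]
 [  -1    4    4    3    0   -2   -2    1   -2    2    9    0   -1    0
    43   45   41   21    0    3    2    1    4   -1    8]
 [  -1    3    3   -1   -1   -1    0    1    1    4    0   -6   -2    5
    28   36   17    1    3    2    0    5    3    1   -1]
 [   2    4    7    3    2   -1    1    4   -1    1    2   -1    6    2
    13   68   67   68   70   68   64   69    0    4    6]
 [   4    4   -1    5    0    2    1    3    5   65   73   68   67   66
    66   69   64   75   67   72   70   65   -1    7   11]
 [   4    4    2   71   69   71   66   69   66   70   69 1124   69   73
    71   66   65   68   72   72   68   68   66    3   13]
 [   2    4   58   64   68   70   66   71   70   68   72   69   69   68
    63   68   67   67   71   73   72   64   67   -1   13]
 [   4    4   57   69   
[... 2977 characters left out ...]
32 40 49 49 51 54 58 64 66 66 64 66 67 67 69 69 65 63
  49]
 [ 2  0  0  1 -1 10 15 28 40 41 36 41 49 56 55 61 63 65 68 65 66 63 65 66
  44]
 [ 3 -1 -1  0 -3 -2  0  6 22 23 25 28 41 45 44 48 51 56 61 65 66 65 68 55
  43]
 [ 1  0  0  3  0  0 -1  0  1  2  8 13 27 36 33 34 37 44 46 54 59 62 64 48
   1]
 [ 4  1  0  0  2 -1 -1  0  2 -1  2 -2  1  9 15 19 21 31 34 40 46 48 53  0
   2]
 [ 0  0  1 -1 -1  1  0 -1  0  2 -1  3  1  0 -1 -1 11 14 20 24 32 35 40  1
   1]
 [ 0 -1  0  0 -2  2  1  1  1  0 -2  1 -1  0  3  2  2  0  0 11 17 21 23 -1
  -1]
 [ 1  2  1  1 -1 -2  1 -2  0  1  0  0 -3  0  1  2  0 -1 -1  1  2  0 12  1
   1]
 [ 0  0  2 -1 -1 -2  1 -1  3 -2 -1  0  2  1  3  3 -1  1 -1 -1 -1  4 -1  0
   2]]
```

View pics/z1.png

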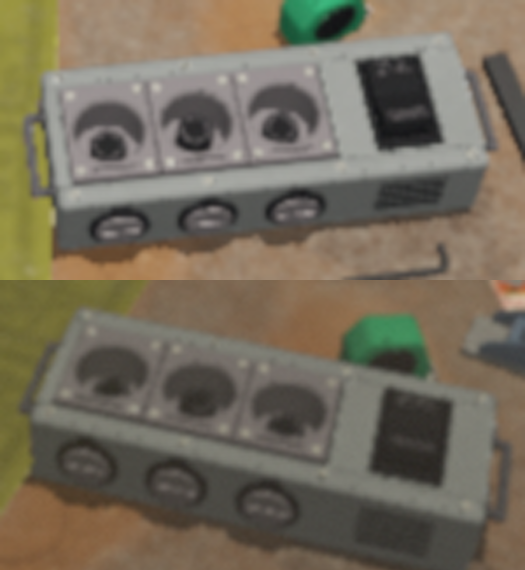

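The enlargements show the middle well's button standing higher than the others. I'll check that with depth in the box frame and refine the centre from the wells.

```bash
python3 - <<'E'
from h import *
c=np.array([.6034,.0387]);a=np.radians(23.2);ex=np.array([np.cos(a),np.sin(a)]);ey=np.array([-ex[1],ex[0]])
for n in("top","scene"):
    P=cloud(n,np.load(f"pics/{n}0.npy")).reshape(-1,3);B=np.c_[(P[:,:2]-c)@ex,(P[:,:2]-c)@ey,P[:,2]]
    t=B[(abs(B[:,2]-.067)<.002)&(abs(B[:,0])<.075)&(abs(B[:,1])<.16)]
    print(n,"x edges per y strip",[np.round(np.percentile(t[abs(t[:,1]-y)<.02][:,0],[1,99])*1e3,1).tolist() for y in(-.12,-.06,.015,.075,.13)],"y",np.round(np.percentile(t[abs(t[:,0])<.04][:,1],[.5,99.5])*1e3,1))
    for y in(-.015,.045,.105):
        w=B[(np.hypot(B[:,0],B[:,1]-y)<.03)]
        f=w[(np.hypot(w[:,0],w[:,1]-y)<.010)]
        # rim hole: pixels deeper than rim
        print(y,"face z",np.round(np.percentile(f[:,2],[25,50,75])*1e3,1),len(f))
    k=B[(B[:,2]>.0705)&(abs(B[:,0])<.04)&(abs(B[:,1]+.095)<.03)];print("rocker",np.round(np.percentile(k,[3,97],axis=0)*1e3,1).tolist())
    # rays of the wells' outline onto rim height
    print("near/far flat z",[round(float(np.median(B[(abs(B[:,0]-x)<.006)&(abs(B[:,1]+.095)<.012)&(B[:,2]>.055)][:,2])*1e3),1) for x in(-.02,0,.02)])
    for y in(-.015,.045,.105):print("well px",proj(n,[*(c+ey*y),.0675]).round(1),end=" ")
    print("rocker px",proj(n,[*(c-ey*.095),.07]).round(1), "rocker near",c-ey*.095-.02*ex, "well",c+ey*.045)
o=[]
for n,(A,b,C,e) in dict(top=(275,195,425,275),scene=(250,200,400,290)).items():
    p=cv2.imread(f"pics/{n}0.png");im=cv2.resize(p[b:e,A:C],None,fx=3.5,fy=3.5,interpolation=cv2.INTER_CUBIC)
    im=cv2.convertScaleAbs(im,alpha=1.6)
    for y in(-.015,.045,.105):
        th=np.linspace(0,2*np.pi,40)
        q=[(proj(n,[*(c+ey*(y+.024*np.sin(s))+ex*.024*np.cos(s)),.0675])+.5-[A,b])*3.5-.5 for s in th]
        cv2.polylines(im,[np.int32(q)],False,(0,255,0),1)
    q=[(proj(n,[*(c+ey*v+ex*u),.066])+.5-[A,b])*3.5-.5 for u,v in((-.056,-.146),(.056,-.146),(.056,.146),(-.056,.146))]
    cv2.polylines(im,[np.int32(q)],True,(0,0,255),1);o.append(im)
cv2.imwrite("pics/z2.png",np.vstack(o))
E
```

```text
top x edges per y strip [[-52.5, 55.4], [-53.0, 55.4], [-52.7, 56.1], [-53.8, 54.9], [-53.2, 55.2]] y [-145.3  144.1]
-0.015 face z [48.  49.1 50.4] 46
0.045 face z [55.2 56.  57.9] 50
0.105 face z [46.6 48.4 50.7] 46
rocker [[-32.2, -116.1, 70.7], [34.9, -73.9, 84.3]]
near/far flat z [79.1, 75.6, 74.0]
well px [355.7 227.6] well px [330.8 230.1] well px [305.8 232.7] rocker px [388.9 223.6] rocker near [ 0.62244177 -0.0564967 ] well [0.58567261 0.08006109]
scene x edges per y strip [[-53.3, 53.1], [-52.5, 53.6], [-52.8, 52.9], [-52.8, 53.8], [-53.0, 53.3]] y [-143.9  144.2]
-0.015 face z [47.8 48.5 49.6] 39
0.045 face z [55.8 56.6 57.2] 46
0.105 face z [47.8 48.6 49.6] 36
rocker [[-25.9, -112.3, 70.8], [31.1, -77.0, 82.8]]
near/far flat z [78.8, 74.4, 72.9]
well px [331.7 237.3] well px [306.  231.7] well px [280.9 226.3] rocker px [367.1 244.3] rocker near [ 0.62244177 -0.0564967 ] well [0.58567261 0.08006109]
```

View pics/z2.png

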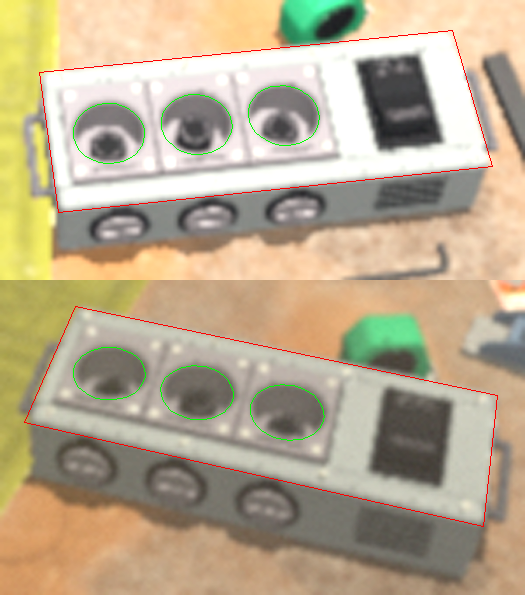

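The overlay fits in both views: wells, edges and rocker all agree. The box is at about (0.604, 0.039) with yaw 23.2°. The middle button's face is at z≈56 mm and the others are at about 48, so the middle one (y=+45) has tripped. Next I shut the fingers and go over the near pad, at about (0.623, -0.056).

Call:
play_rows:
  commands: "0.7 -0.96 0 0 0 0.21;0.7 -0.96 0 0 0 0.21;0.7 -0.96 0 0 0 0.21;0.7 -0.96 0 0 0 0.21;0.7 -0.96 0 0 0 0.21;0.7 -0.96 0 0 0 0.21;0.7 -0.96 0 0 0 0.21;0.7 -0.96 0 0 0 0.21;0.7 -0.96 0 0 0 0.21;0.7 -0.96 0 0 0 0.21;0.7 -0.96 0 0 0 0.21;0.7 -0.96 0 0 0 0.21;0.7 -0.96 0 0 0 0.21;0.7 -0.96 0 0 0 0.21;0.7 -0.96 0 0 0 0.21;0.7 -0.96 0 0 0 0.21;0.7 -0.96 0 0 0 0.21;0.7 -0.96 0 0 0 0.21;0.7 -0.96 0 0 0 0.21;0.7 -0.96 0 0 0 0.21"
  grip: 0

```text
time_s: 2.1
tcp_pos: [0.5609, 0.0316, 0.2221]
ee_rot: [[0.919, 0.393, -0.001], [0.393, -0.919, -0.0], [-0.001, -0.0, -1.0]]
wrist_force: [0.3, 1.6, -0.1]
gripper_width: 0.008
gripper_force: 0.0
```

Call:
play_rows:
  commands: "0.69 -0.98 0 0 0 0;0.69 -0.98 0 0 0 0;0.69 -0.98 0 0 0 0;0 0 -0.9 0 0 0;0 0 -0.9 0 0 0;0 0 -0.9 0 0 0;0 0 -0.9 0 0 0;0 0 -0.6 0 0 0;0 0 0 0 0 0;0 0 0 0 0 0"

```text
time_s: 3.1
tcp_pos: [0.6228, -0.0553, 0.0966]
ee_rot: [[0.92, 0.393, -0.0], [0.393, -0.92, -0.0], [-0.001, 0.0, -1.0]]
wrist_force: [0.2, 0.7, 0.3]
gripper_width: 0.008
gripper_force: 0.0
```

Call:
play_rows:
  commands: "0 0 -0.15 0 0 0;0 0 -0.15 0 0 0;0 0 -0.1 0 0 0;0 0 -0.1 0 0 0;0 0 -0.1 0 0 0;0 0 -0.05 0 0 0;0 0 -0.05 0 0 0;0 0 -0.05 0 0 0;0 0 -0.05 0 0 0;0 0 0 0 0 0"

```text
time_s: 4.1
tcp_pos: [0.6228, -0.0552, 0.0727]
ee_rot: [[0.92, 0.393, 0.0], [0.393, -0.92, -0.0], [0.0, 0.0, -1.0]]
wrist_force: [-0.8, -0.7, 2.8]
gripper_width: 0.005
gripper_force: 1.4
```

Call:
play_rows:
  commands: "0 0 -0.03 0 0 0;0 0 -0.02 0 0 0;0 0 0 0 0 0"

```text
time_s: 4.4
tcp_pos: [0.6228, -0.0552, 0.0725]
ee_rot: [[0.92, 0.393, 0.001], [0.393, -0.92, -0.0], [0.001, 0.001, -1.0]]
wrist_force: [-3.2, 0.6, 8.6]
gripper_width: 0.004
gripper_force: 4.3
```

It has bottomed: z stays at 72.5 mm while the force climbs. Now I lift and move over the middle well.

Call:
play_rows:
  commands: "0 0 0.7 0 0 0;0 0 0.7 0 0 0;-0.24 0.9 0 0 0 0;-0.24 0.9 0 0 0 0;-0.24 0.9 0 0 0 0;-0.24 0.9 0 0 0 0;-0.24 0.9 0 0 0 0;0 0 0 0 0 0;0 0 0 0 0 0"

```text
time_s: 5.3
tcp_pos: [0.5867, 0.0805, 0.1128]
ee_rot: [[0.919, 0.394, 0.0], [0.394, -0.919, 0.0], [0.0, -0.0, -1.0]]
wrist_force: [0.1, -0.5, -0.3]
gripper_width: 0.005
gripper_force: 0.0
```

```bash
python3 - <<'E'
from h import *
c=np.array([.604,.039]);a=np.radians(23.2);ex=np.array([np.cos(a),np.sin(a)]);ey=np.array([-ex[1],ex[0]])
o=[]
for n,(A,b,C,e) in dict(top=(275,185,425,275),scene=(250,190,400,275)).items():
    p,d=cams.capture(n);o.append(cv2.resize(p[b:e,A:C],None,fx=3.3,fy=3.3,interpolation=cv2.INTER_CUBIC))
    P=cloud(n,d).reshape(-1,3);B=np.c_[(P[:,:2]-c)@ex,(P[:,:2]-c)@ey,P[:,2]]
    print(n,[(len(q),round(float(np.median(q)*1e3),1)) for x in(-.025,-.015,0,.015,.025) for q in[B[(abs(B[:,0]-x)<.005)&(abs(B[:,1]+.095)<.012)&(abs(B[:,2]-.075)<.02)][:,2]]])
s=r.sense();print(s["tcp_pos"],"to well",c+ey*.045-s["tcp_pos"][:2])
cv2.imwrite("pics/z3.png",np.vstack(o))
E
```

```text
top [(47, 71.9), (35, 73.6), (45, 74.5), (45, 79.3), (27, 83.2)]
scene [(50, 72.1), (39, 72.4), (47, 73.4), (52, 79.8), (21, 82.2)]
[0.58682604 0.07936701 0.11278558] to well [-0.00055342  0.00099409]
```

View pics/z3.png

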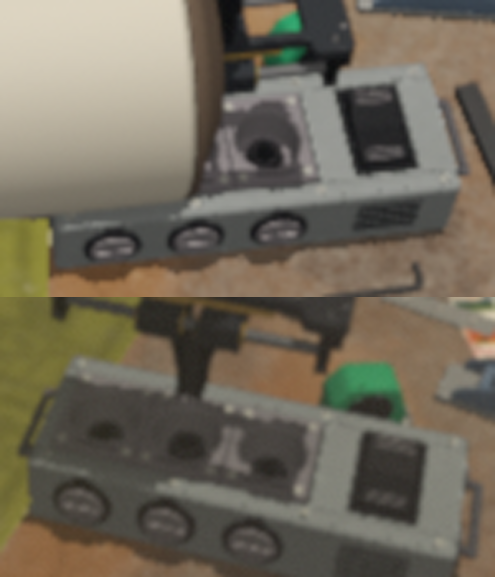

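The rocker is OFF: near flat 72 mm, far flat 82 mm, in both views. The tip is over the middle well, within 1 mm of its centre. Now I go in and press.

Call:
play_rows:
  commands: "0 0 -0.6 0 0 0;0 0 -0.6 0 0 0;0 0 -0.4 0 0 0;0 0 -0.2 0 0 0;0 0 -0.1 0 0 0;0 0 -0.1 0 0 0;0 0 -0.05 0 0 0;0 0 -0.05 0 0 0;0 0 -0.05 0 0 0;0 0 0 0 0 0"

```text
time_s: 6.4
tcp_pos: [0.587, 0.0799, 0.0488]
ee_rot: [[0.92, 0.392, 0.001], [0.392, -0.92, 0.0], [0.001, 0.0, -1.0]]
wrist_force: [0.8, -1.4, 0.9]
gripper_width: 0.007
gripper_force: 0.9
```

Call:
play_rows:
  commands: "0 0 -0.03 0 0 0;0 0 -0.03 0 0 0;0 0 -0.02 0 0 0;0 0 0 0 0 0"

```text
time_s: 6.8
tcp_pos: [0.5871, 0.0799, 0.0479]
ee_rot: [[0.919, 0.393, 0.001], [0.393, -0.919, -0.0], [0.001, 0.001, -1.0]]
wrist_force: [-3.1, -2.0, 10.5]
gripper_width: 0.006
gripper_force: 5.0
```

The button has bottomed: 10.5 N at 47.9 mm. I lift out and go over the far pad, at about (0.660, -0.040).

Call:
play_rows:
  commands: "0 0 0.8 0 0 0;0 0 0.8 0 0 0;0 0 0.8 0 0 0;0 0 0 0 0 0;0.49 -0.8 0 0 0 0;0.49 -0.8 0 0 0 0;0.49 -0.8 0 0 0 0;0.49 -0.8 0 0 0 0;0.49 -0.8 0 0 0 0;0 0 -0.4 0 0 0;0 0 -0.4 0 0 0;0 0 0 0 0 0;0 0 0 0 0 0"

```text
time_s: 8.1
tcp_pos: [0.6594, -0.0394, 0.0932]
ee_rot: [[0.919, 0.394, -0.002], [0.394, -0.919, -0.0], [-0.002, -0.0, -1.0]]
wrist_force: [-0.0, 0.4, -0.1]
gripper_width: 0.002
gripper_force: 0.0
```

```bash
python3 - <<'E'
from h import *
c=np.array([.604,.039]);a=np.radians(23.2);ex=np.array([np.cos(a),np.sin(a)]);ey=np.array([-ex[1],ex[0]])
for n in("top","scene"):
    P=cloud(n,cams.capture(n)[1]).reshape(-1,3);B=np.c_[(P[:,:2]-c)@ex,(P[:,:2]-c)@ey,P[:,2]]
    print(n,[(len(q),round(float(np.median(q)*1e3),1)) for y in(-.015,.045,.105) for q in[B[(np.hypot(B[:,0],B[:,1]-y)<.01)&(B[:,2]<.07)][:,2]] if len(q)])
E
```

```text
top [(48, 49.3), (47, 49.4), (43, 49.2)]
scene [(40, 48.1), (38, 48.3), (37, 48.7)]
```

All three buttons are now at the same height, so the middle one is home. Next is the far pad.

Call:
play_rows:
  commands: "0 0 -0.15 0 0 0;0 0 -0.1 0 0 0;0 0 -0.1 0 0 0;0 0 -0.1 0 0 0;0 0 -0.1 0 0 0;0 0 -0.05 0 0 0;0 0 -0.05 0 0 0;0 0 -0.05 0 0 0;0 0 -0.03 0 0 0;0 0 0 0 0 0"

```text
time_s: 9.2
tcp_pos: [0.6601, -0.0403, 0.0727]
ee_rot: [[0.92, 0.392, 0.0], [0.392, -0.92, -0.0], [-0.0, 0.0, -1.0]]
wrist_force: [-0.5, 0.2, 5.0]
gripper_width: 0.004
gripper_force: 2.1
```

Now I press about 1 mm more, then lift well clear and move aside for a last look.

Call:
play_rows:
  commands: "0 0 -0.03 0 0 0;0 0 -0.02 0 0 0;0 0 0 0 0 0;0 0 0.8 0 0 0;0 0 0.9 0 0 0;0 0 0.9 0 0 0;0 0 0.9 0 0 0;0 0 0.9 0 0 0;-0.5 0.9 0 0 0 0;-0.5 0.9 0 0 0 0;-0.5 0.9 0 0 0 0;-0.5 0.9 0 0 0 0;-0.5 0.9 0 0 0 0;-0.5 0.9 0 0 0 0;-0.5 0.9 0 0 0 0;-0.5 0.9 0 0 0 0;-0.5 0.9 0 0 0 0;-0.5 0.9 0 0 0 0;0 0 0 0 0 0;0 0 0 0 0 0"

```text
time_s: 11.2
tcp_pos: [0.5091, 0.2295, 0.2018]
ee_rot: [[0.919, 0.393, -0.002], [0.393, -0.919, -0.002], [-0.003, 0.001, -1.0]]
wrist_force: [0.8, -0.3, 0.5]
gripper_width: 0.004
gripper_force: 0.0
```

```bash
python3 - <<'E'
from h import *
c=np.array([.604,.039]);a=np.radians(23.2);ex=np.array([np.cos(a),np.sin(a)]);ey=np.array([-ex[1],ex[0]])
for n in("top","scene"):
    p,d=cams.capture(n);cv2.imwrite(f"pics/{n}9.png",p)
    P=cloud(n,d).reshape(-1,3);B=np.c_[(P[:,:2]-c)@ex,(P[:,:2]-c)@ey,P[:,2]]
    print(n,[(len(q),round(float(np.median(q)*1e3),1)) for x in(-.025,-.015,0,.015,.025) for q in[B[(abs(B[:,0]-x)<.005)&(abs(B[:,1]+.095)<.012)&(abs(B[:,2]-.075)<.02)][:,2]]if len(q)])
    print([(len(q),round(float(np.median(q)*1e3),1)) for y in(-.015,.045,.105) for q in[B[(np.hypot(B[:,0],B[:,1]-y)<.01)&(B[:,2]<.07)][:,2]] if len(q)])
E
```

```text
top [(65, 76.5), (28, 81.3), (27, 75.2), (34, 74.1), (34, 73.3)]
[(46, 49.0), (46, 49.0), (32, 48.4)]
scene [(78, 76.8), (34, 80.0), (23, 73.6), (35, 72.5), (34, 72.9)]
[(39, 48.8), (40, 48.6), (36, 48.9)]
```

View pics/scene9.png

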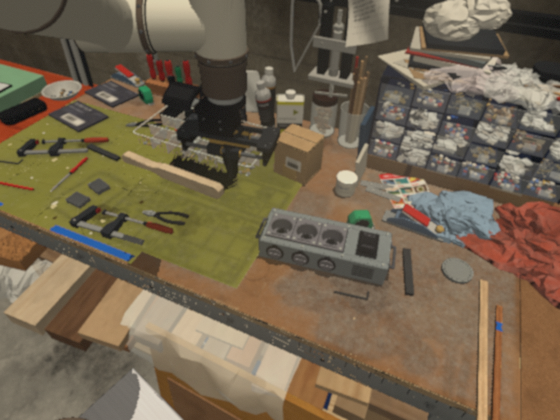

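The arm is clear at about (235,150). The tape (360,218), hex key (350,295) and stick (408,270) are where they were. The rocker is ON, with its far flat level at about 73 mm, and all the buttons are home.

```bash
python3 -c "
from station import r
print(r.finish_job())"
```

```text
the job is handed in; nothing more can be done
None
```

I switched the box off, pressed the tripped middle breaker's button fully home, switched the box back on and handed the job in; the last check showed the rocker ON, all three buttons at the same height and the tools near the box where they were.

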